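# Let a carton out of the hood and weigh it

### The arm

A 6-joint arm with a two-finger parallel gripper is mounted at the origin on a cart in front of the work surface, level with it; the furniture and walls round the work are solid. World frame = base frame: x ahead of the robot, y to its left, z up, the work surface at z = 0. Lengths are in m, angles in rad, forces in N, time in s.
With the tool pointing down it reaches from about 0.375 to 0.9 m from the base axis. Payload 3.1 kg.
Tool frame: the origin (TCP) lies at the very end of the fingers, on their centre line; the grasp point (between the pads) lies 19 mm behind it; z points along the fingers, y is the line along which they close (so a half turn about z gives the same grasp; the last joint's range is limited). The gripper opens to 85 mm and grips with 20 to 120 N. Pads are 22 mm wide; open, the fingers measure 114 mm over their backs; the gripper's body (76 mm by 85 mm) begins 54 mm behind the grasp point. The pads swing forward as they close: fully open they stand 13 mm farther back than shut.
Start: joints at [1.103, 0.527, 1.433, -0, 1.181, -0.178], TCP at [0.179, 0.599, 0.211] pointing down, gripper open.
Joint ranges: [-3.08, 3.08], [-0.75, 2.2], [0.22, 2.44], [-1.43, 4.57], [0, 2.65], [-2.85, 2.85]. Speed limits (rad/s): [2.79, 2.79, 3.14, 3.14, 3.14, 3.14].

### API

Orientations are given as a unit quaternion [x, y, z, w].
In Python, from station import manip gives the robot as it stands.
- The arm moves only by the shell command python3 -m handwheel 'ROWS' [FORCE]. ROWS is JSON, a list of rows, each a list of 7 numbers: the shift along the world's x, y, z in mm, then the turn, a rotation vector about the world's x, y, z in degrees, then the opening, from 0 (shut) to 1 (fully open). A call has exactly 10 rows; each row shifts and turns the commanded pose from where the row before left it; what a row does not reach is not made up. A row lasts 1/8 s, in which the tool goes at most 62.5 mm and 10.7 degrees, less where a joint would pass 70% of its speed; a pose out of reach is approached as far as the arm can. A call is refused whole if a number of a shift passes 62.5 or a number of a turn 10.7, either way. A call with a gripper value outside its range is refused whole. The fingers move at their own pace and stop on an object; FORCE is the grip in N (left out, the last holds). Time passes only in rows, so rows that do not move let the fingers close, or fill a call up. It gives the time, the measured TCP pose, the force, the opening and the grip force at its end, in the units of the state.
- manip.sense(): the state, without advancing time (a new reading comes with each control period).
- manip.snapshot(name): name is "side" or "top" or "wrist"; returns the picture (384x512x3 uint8, red, green, blue); there is no depth.
- manip.get_calibration(name): a dict with "K" (3x3 intrinsics, pixels), "k1" (the pictures are not rectified: a ray, as slopes to the right and down, at radius r is drawn at 1 + k1 r^2 times it, then the intrinsics apply), "rvec" (rotation vector, rad) and "tvec" (3), from world to camera coordinates, as OpenCV has them. Camera axes: x right, y down, z forward; pixel columns grow to the right and rows downward; lengths in m; the calibration is good to about 2 mm. A picture is of the moment at which its call begins: read the wrist's pose just before it. get_calibration takes no time and is no camera call; for the wrist camera it gives the pose at the moment of the call.
- manip.sign_off(): hands the job in; it is judged then, once.
The state is a dict: "t": time; "q": joint angles; "qd": joint speeds; "tau": joint torques, N m; "tcp_pos": TCP position; "tool_rot": TCP orientation; "force": force on the tool from outside, world axes, zero at the start; "ft_torque": the same for the moment, N m; "finger_gap": opening from 0.0 (shut) to 1.0 (fully open); "gripper_force": force on a finger pad.
Only numpy, scipy, OpenCV 4.12 (cv2) and the standard library are available. Lean on these libraries where they do the work, as an engineer would, in place of code of your own. Each camera call takes 0.05 s, during which the arm holds its last target. There are 200 camera calls.

### The job

A small kraft carton waits on the sloping roller track behind the lowered sash of the little hood. Raise the sash by its black bar handle so that the carton rolls down to the end stop, then lift the carton off and set it down, not dropped, upright in the middle of the bench scale's steel plate with its sides square to the plate. Leave the sash fully lowered again, and leave the bottle, jar, spool and tape roll where they stand.

Things in the scene. Friction and masses are not known exactly. Their poses are not given: they have to be found in the camera images.
- hood: White hood with roller track, fixed to the desk. Origin on the desk below the middle of the sash, z up; +x into the hood, -x downhill to the track's open end, y across. Hood (opaque sides and back, clear roof, 140 mm high): x 10 to 108, y -39 to 39 mm. Two aluminium sash guide posts at x = 0, y = +-43 mm, 165 mm high, feet to y = +-67 mm.
- sash (a joint): Height of the sash above fully lowered, m: 0 shut, 0.085 top stop. The sash stays wherever it is left (friction); raising takes about 8 N, lowering about 2 N. The carton passes under it once it is raised 51 mm or more and rolls to the end stop by itself within about 2 s.
- sash_handle (a point): Middle of the black round pull bar on top of the blue-framed clear sash: 14 mm thick, 76 mm long along the hood's y, 175 mm above the desk when the sash is shut, moving up and down with it. Below it are 28 mm of clear height over the sash's top rail, free between two 10 mm end pillars 54 mm apart.
- carton: The same small kraft carton, loose, about 0.15 kg; origin at the centre of its underside, axes as in carton_center.
- carton_center (a point): Centre of the small kraft carton, half-way up: 42 mm (its x) by 62 mm (its y) by 58 mm high (z). On the track its 62 mm side lies along the track and 42 mm across it (a few mm of side play).
- track_stop (a point): Where the carton's centre is once it rests against the end stop, 68 mm above the desk; fixed to the hood, axes as the hood's. The track of free steel rollers falls 0.10 rad towards the hood's -x, so the carton stands tilted by that. The track's cheeks (outer faces y = +-32 mm, feet to +-48 mm) rise 6 mm, the end stop 24 mm above the roller tops; the stop's face is 31 mm downhill of the carton's centre.
- scale_plate (a point): Centre of the upper face of the bench scale's steel plate, 38 mm above the desk; plate 120 mm (x) by 126 mm (y), z up. The scale is fixed; its grey base reaches 110 mm towards -x (display side, 26 mm high) and 68 mm to either y side.
- bottle: White capped bottle, 45 mm across, 83 mm high, loose; origin at the centre of its underside. Bystander.
- jar: Small jar with yellow lid, 36 mm across, 39 mm high, loose; origin at the centre of its underside. Bystander.
- spool: Reel of solder wire with blue flanges, 54x48x41 mm, loose; origin at the centre of its underside. Bystander.
- tape: Orange tape roll lying flat, 62 mm across, 15 mm high, loose; origin at the centre of its underside. Bystander.

How it is judged:
On the way, in this order (a step that is already met when the one before it is completed fails the run):
1. the carton has rolled under the raised sash, down to the end stop (distance between carton_center and track_stop below 0.015 m), for 0.2 s.
2. the carton rests, released, upright and square in the middle of the scale's plate (horizontal distance between carton_center and scale_plate below 0.02 m and z of carton_center in the frame of scale_plate between 0.025 and 0.033 m and angle between carton_center's own z axis and vertical below 0.08 rad and (angle between the x axis of carton_center and the x axis of scale_plate, either way round below 0.2 rad or angle between the x axis of carton_center and the y axis of scale_plate, either way round below 0.2 rad) and linear speed of carton below 0.02 m/s and contact force between the fingers and carton below 0.05 N), for 0.2 s.
At the end, for the whole second after the job is handed in: The carton rests upright, released and still on the scale's plate, its centre within 20 mm of the plate's centre and its sides within 0.2 rad of the plate's edges; the sash is lowered to within 4 mm of fully shut; the bystanders stand where they were (all of step 2 and value of joint sash below 0.004 m); the robot touches nothing.
It fails at once if the carton was let go in the air above the scale (its centre more than 12 mm higher than when it rests there) (horizontal distance between carton_center and scale_plate below 0.08 m and z of carton_center in the frame of scale_plate above 0.041 m and contact force between the fingers and carton below 0.05 N).
It fails at once if the bottle was moved more than 25 mm or tipped over (distance of bottle from where it was at the start of the episode above 0.025 m or angle between bottle's own z axis and vertical above 0.4 rad).
It fails at once if the jar was moved more than 25 mm or tipped over (distance of jar from where it was at the start of the episode above 0.025 m or angle between jar's own z axis and vertical above 0.4 rad).
It fails at once if the spool was moved more than 25 mm or tipped over (distance of spool from where it was at the start of the episode above 0.025 m or angle between spool's own z axis and vertical above 0.4 rad).
It fails at once if the tape was moved more than 25 mm or tipped over (distance of tape from where it was at the start of the episode above 0.025 m or angle between tape's own z axis and vertical above 0.4 rad).
It also fails if it takes over 72 s, if anything falls off the work surface, if the arm or the gripper's body presses on something with over 40 N, if the wrist force passes 120 N, or if a joint passes its speed limit or range.

## Working session

There is one attempt and no reset: what is moved stays moved. The work goes in short steps, Python scripts to look and compute and a shell command to move; the robot and the scene stay as the last step left them, time stands still between calls to the robot, and variables do not carry over. Pictures are saved under pics/ and viewed, at most 10 in all, crops included, and the job is handed in when it is done.

```bash
mkdir -p pics
cat > h.py <<'E'
import numpy as np, cv2
from station import manip
def cal(n):
    c=manip.get_calibration(n); R=cv2.Rodrigues(np.array(c["rvec"],float))[0]
    return np.array(c["K"],float),float(c["k1"]),R,np.array(c["tvec"],float).ravel()
def snap(n,f):
    c=cal(n); im=np.array(manip.snapshot(n)); cv2.imwrite("pics/"+f,im[:,:,::-1]); return im,c
def ray(c,u,v):
    K,k,R,t=c; d=np.array([(u-K[0,2])/K[0,0],(v-K[1,2])/K[1,1]]); s=d.copy()
    for _ in range(30): s=d/(1+k*(s@s))
    return -R.T@t, R.T@np.array([s[0],s[1],1])
def at(c,u,v,z):
    o,d=ray(c,u,v); return o+d*(z-o[2])/d[2]
def proj(c,P):
    K,k,R,t=c; p=R@np.array(P,float)+t; s=p[:2]/p[2]; s=s*(1+k*(s@s)); return s*[K[0,0],K[1,1]]+[K[0,2],K[1,2]]
E
python3 - <<'E'
from h import *
a,_=snap("top","top0.png"); b,_=snap("side","side0.png")
s=manip.sense(); print(s["t"],s["tcp_pos"],s["tool_rot"],s["finger_gap"])
E
```

```text
0.1 [0.17825114 0.59832295 0.21003245] [ 1.44397852e-01  9.89519231e-01 -9.24921714e-04 -3.10701679e-04] 0.9995777986754235
```

View pics/top0.png

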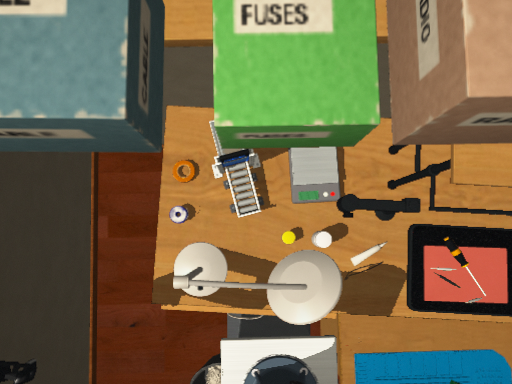

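View pics/side0.png

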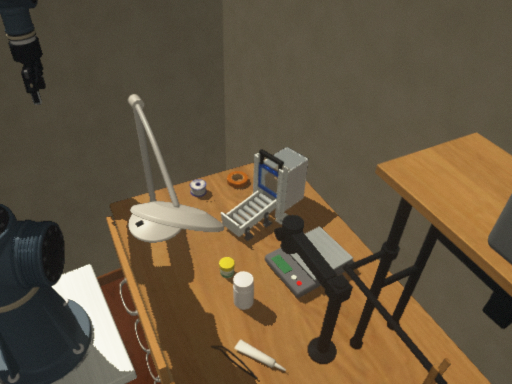

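Top: track runs from the hood near (232,155) to its end at about (248,212). The scale is at (315,175), tape (184,171), spool (179,214), jar (289,238) and bottle (321,240). Side: the handle is at about (271,158), with the lamp in front. I'll zoom in.

Run:
```python
from h import *
a=cv2.imread("pics/top0.png")[105:255,160:350]; cv2.imwrite("pics/topc.png",cv2.resize(a,None,fx=4,fy=4,interpolation=2))
a=cv2.imread("pics/side0.png")[140:320,190:370]; cv2.imwrite("pics/sidec.png",cv2.resize(a,(600,600),interpolation=2))
c=cal("top"); d=cal("side")
for n,q in (("top",c),("side",d)): print(n,-q[2].T@q[3], q[2][2])
print([at(c,*p,0).round(3) for p in [(163,308),(250,300),(184,171),(179,214)]])
print("base",proj(c,[0,0,0]),proj(d,[0,0,0]),proj(c,[.178,.598,.21]))
```

```text
top [0.43453645 0.06979496 1.29512125] [ 0.0902004  -0.01468085 -0.99581542]
side [ 0.13240654 -0.60122346  0.8085539 ] [ 0.39687509  0.63922107 -0.65870068]
[array([0.24 , 0.314, 0.   ]), array([0.255, 0.074, 0.   ]), array([0.62 , 0.253, 0.   ]), array([0.498, 0.268, 0.   ])]
base [279.07396538 394.89023153] [ 41.71133628 340.84095697] [ 20.3633747 353.5881264]
```

View pics/topc.png

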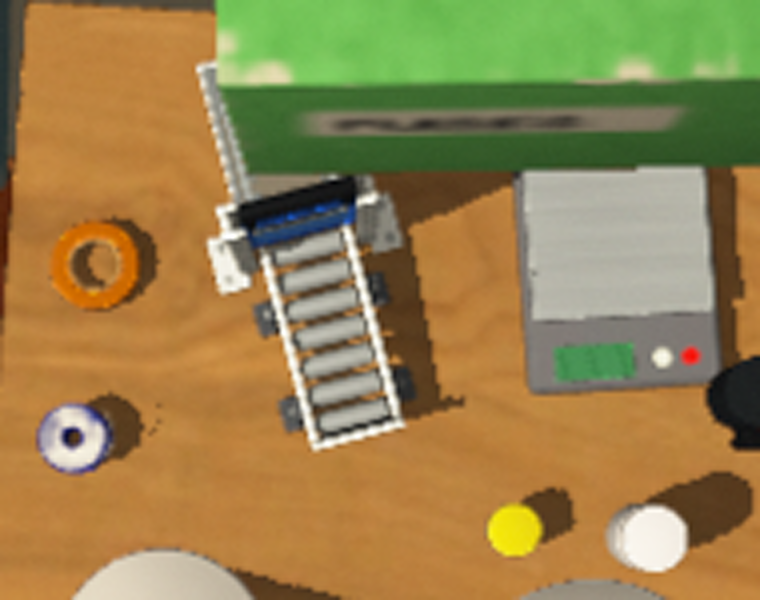

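View pics/sidec.png

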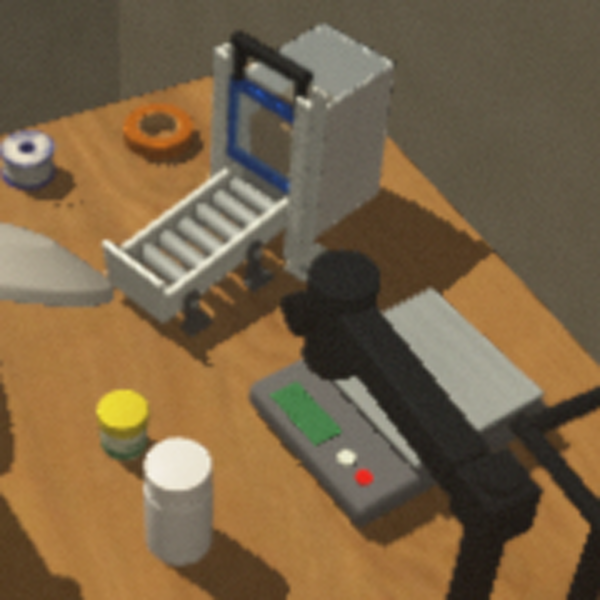

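```bash
cat > m.py <<'E'
from h import *
c=cal("top"); d=cal("side")
T=lambda u,v:(160+u/4,105+v/4)
S=lambda u,v:(190+u*.3,140+v*.3)
def tri(p,q):
    o1,a=ray(c,*p);o2,b=ray(d,*q); a/=np.linalg.norm(a);b/=np.linalg.norm(b)
    x=np.linalg.lstsq(np.stack([a,-b],1),o2-o1,rcond=None)[0]
    P,Q=o1+a*x[0],o2+b*x[1]; return ((P+Q)/2).round(4),np.linalg.norm(P-Q).round(4)
E
python3 - <<'E'
from m import *
print("handle ends tri",tri(T(240,213),S(237,40)),tri(T(357,188),S(308,85)))
print("handle z.175",[at(c,*T(*p),.175).round(4) for p in [(240,213),(298,200),(357,188)]], [at(d,*S(*p),.175).round(4) for p in [(237,40),(272,62),(308,85)]])
print("stop top .06",[at(c,*T(*p),.06).round(4) for p in [(316,445),(404,423)]],tri(T(316,445),S(105,245)),tri(T(404,423),S(165,293)))
for p in [(316,447),(265,250)],[(402,425),(350,228)]:
    a,b=at(c,*T(*p[0]),.05),at(c,*T(*p[1]),.058); print("cheek yaw",np.arctan2(*(b-a)[[1,0]]))
print("plate top",[at(c,*T(*p),.038).round(4) for p in [(530,320),(714,318),(522,172),(707,168)]])
print("plate side",[at(d,*S(*p),.038).round(4) for p in [(432,290),(541,394),(411,465),(335,380)]])
print("scale base front z.026",[at(c,*T(*p),.026).round(4) for p in [(531,390),(718,385)]])
print("ball",tri((348,205),(291,230)),tri((418,205),(340,290)))
print("jar",at(c,*T(515,530),.039).round(3),tri(T(515,530),S(122,410)),"bottle",at(c,*T(655,537),.083).round(3),tri(T(655,537),S(178,465)))
print("tape",at(c,*T(95,264),.015).round(3),"spool",at(c,*T(74,438),.041).round(3))
print("lamp head",tri((305,288),(183,215)),tri((180,283),(135,99)))
for z in (.4,.5,.6,.7,.8): print(z,proj(d,[.65,.1,z]).round(), "box front edge if z",at(c,300,145,z).round(3))
E
```

```text
handle ends tri (array([0.6238, 0.1396, 0.1768]), np.float64(0.0007)) (array([0.639 , 0.0669, 0.1759]), np.float64(0.0014))
handle z.175 [array([0.6244, 0.1396, 0.175 ]), array([0.6318, 0.1037, 0.175 ]), array([0.6386, 0.0672, 0.175 ])] [array([0.6249, 0.1418, 0.175 ]), array([0.6328, 0.1047, 0.175 ]), array([0.6404, 0.0676, 0.175 ])]
stop top .06 [array([0.4853, 0.0982, 0.06  ]), array([0.4988, 0.0387, 0.06  ])] (array([0.4847, 0.0985, 0.0598]), np.float64(0.0015)) (array([0.5003, 0.038 , 0.053 ]), np.float64(0.0026))
cheek yaw 0.23300370572731421
cheek yaw 0.23649363041911084
plate top [array([ 0.569 , -0.0503,  0.038 ]), array([ 0.5677, -0.1774,  0.038 ]), array([ 0.6724, -0.0478,  0.038 ]), array([ 0.6726, -0.1765,  0.038 ])]
plate side [array([ 0.6875, -0.049 ,  0.038 ]), array([ 0.6912, -0.1712,  0.038 ]), array([ 0.5723, -0.1742,  0.038 ]), array([ 0.5711, -0.0858,  0.038 ])]
scale base front z.026 [array([ 0.5215, -0.0507,  0.026 ]), array([ 0.5222, -0.1807,  0.026 ])]
ball (array([ 0.4997, -0.1614,  0.2246]), np.float64(0.0012)) (array([ 0.4924, -0.3216,  0.2285]), np.float64(0.0073))
jar [ 0.425 -0.036  0.039] (array([ 0.4252, -0.0355,  0.0403]), np.float64(0.0002)) bottle [ 0.419 -0.124  0.083] (array([ 0.4187, -0.1239,  0.0823]), np.float64(0.0007))
tape [0.617 0.252 0.015] spool [0.495 0.263 0.041]
lamp head (array([ 0.3204, -0.0526,  0.2591]), np.float64(0.0132)) (array([0.3434, 0.2104, 0.3694]), np.float64(0.001))
0.4 [285.  75.] box front edge if z [ 0.61  -0.033  0.4  ]
0.5 [288.  29.] box front edge if z [ 0.59  -0.021  0.5  ]
0.6 [292. -22.] box front edge if z [ 0.57 -0.01  0.6 ]
0.7 [296. -80.] box front edge if z [0.551 0.001 0.7  ]
0.8 [ 300. -146.] box front edge if z [0.531 0.013 0.8  ]
```

The hood sits at (0.632, 0.104) with yaw about 0.23. The stop is near (0.526, 0.077) and the plate centre near (0.630, -0.112). I'll raise the tool and swing towards the hood, clear of the lamp.

```bash
python3 -m handwheel '[[0,0,60,0,0,0,0.6],[52,-28,10,0,0,-5.4,0.6],[53,-24,0,0,0,-5.4,0.6],[50,-29,0,0,0,-5.4,0.6],[47,-34,0,0,0,-5.4,0.6],[44,-38,0,0,0,-5.4,0.6],[0,0,0,0,0,0,0.6],[0,0,0,0,0,0,0.6],[0,0,0,0,0,0,0.6],[0,0,0,0,0,0,0.6]]' 60
python3 - <<'E'
from h import *
a,_=snap("top","top1.png"); b,_=snap("side","side1.png")
w=np.concatenate([a[90:384,100:400],b[0:294,40:340]],1); cv2.imwrite("pics/c1.png",cv2.resize(w[:,:,::-1],(800,392)))
print(manip.sense()["q"],-cal("wrist")[2].T@cal("wrist")[3])
E
```

```text
t: 1.35
tcp_pos: [0.4233, 0.4469, 0.2809]
tool_rot: [0.37, 0.929, -0.0, -0.0]
force: [-0.3, 0.0, -0.7]
finger_gap: 0.596
gripper_force: 0.0
[ 6.30519764e-01  4.46157912e-01  1.37210414e+00  4.95772144e-05
  1.32330313e+00 -1.81086675e-01] [0.36736206 0.5003457  0.44477351]
```

View pics/c1.png

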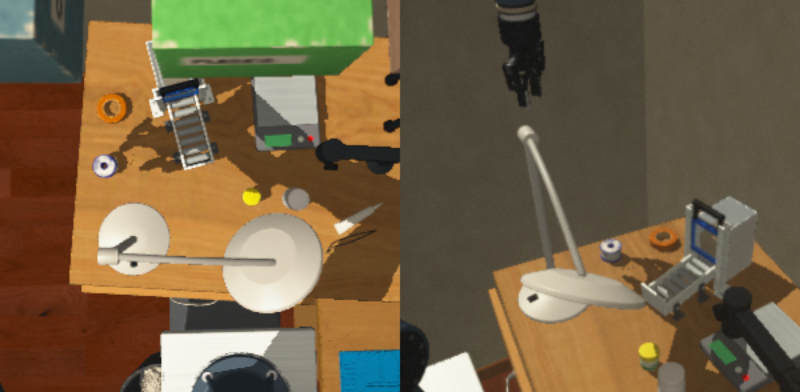

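Crop shows the gripper still high and left of the lamp, with the path clear. Continue to the pre-grasp pose in front of and above the handle, tilted 30°.

```bash
python3 -m handwheel '[[41,-44,0,0,0,-5.6,0.6],[36,-45,0,0,0,-5.6,0.6],[31,-49,0,0,0,-5.6,0.6],[27,-51,0,0,0,-5.6,0.6],[12,-53,-10,0,0,-5.6,0.6],[10,-55,-13,0,0,-5.6,0.6],[12,-55,-13,2.3,-9.7,0,0.6],[0,0,0,2.3,-9.7,0,0.6],[0,0,0,2.3,-9.7,0,0.6],[0,0,0,0,0,0,0.6]]'
python3 - <<'E'
from h import *
a,c=snap("wrist","w2.png"); b,_=snap("side","side2.png")
w=np.concatenate([cv2.resize(a,(400,300)),cv2.resize(b[40:280,150:390],(400,400))[:300]],1)
w=np.zeros((400,912,3),np.uint8);w[:384,:512]=a;w[:,512:]=cv2.resize(b[40:280,170:410],(400,400))
cv2.imwrite("pics/c2.png",cv2.resize(w[:,:,::-1],(798,350)))
print(proj(c,[.632,.104,.175]),manip.sense()["q"],manip.sense()["tcp_pos"])
E
```

```text
t: 2.7
tcp_pos: [0.588, 0.0945, 0.242]
tool_rot: [0.604, 0.755, 0.201, 0.155]
force: [0.2, 0.2, 0.2]
finger_gap: 0.604
gripper_force: 0.0
[260.96035285 187.93648918] [-0.12225249  0.29706157  1.8748105   0.36771958  0.50312387 -0.62763521] [0.59497809 0.09410966 0.24605267]
```

View pics/c2.png

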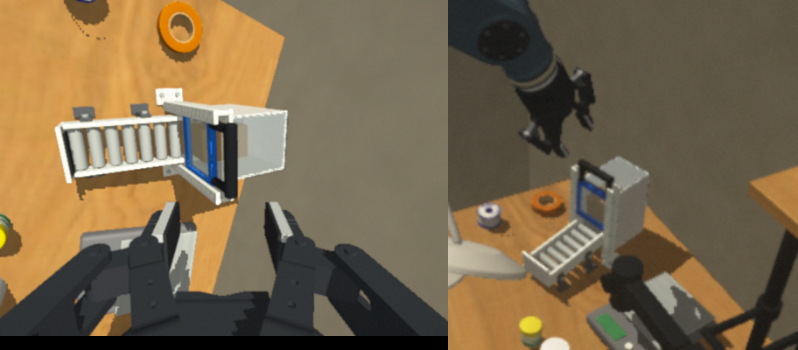

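Wrist view (left) shows the handle centred between the fingers, at about (263,183) full resolution against a predicted (261,188). The estimate holds, so I'll advance along the tool axis and close.

```bash
python3 -m handwheel '[[12,3,-22,0,0,0,0.6],[12,3,-22,0,0,0,0.6],[12,3,-22,0,0,0,0.6],[10,3,-21,0,0,0,0.6],[0,0,0,0,0,0,0.6],[0,0,0,0,0,0,0.3],[0,0,0,0,0,0,0],[0,0,0,0,0,0,0],[0,0,0,0,0,0,0],[0,0,0,0,0,0,0]]' 40; python3 -c "
from h import *
from scipy.spatial.transform import Rotation as R
s=manip.sense();print(R.from_quat(s['tool_rot']).as_matrix().round(3))"
```

```text
t: 4.05
tcp_pos: [0.6419, 0.1058, 0.1601]
tool_rot: [0.602, 0.754, 0.205, 0.161]
force: [4.6, 3.8, 2.4]
finger_gap: 0.116
gripper_force: 36.6
[[-0.222  0.843  0.49 ]
 [ 0.975  0.19   0.114]
 [ 0.003  0.503 -0.864]]
```

```bash
python3 -m handwheel '[[0,0,3,0,0,0,0],[0,0,7,0,0,0,0],[0,0,8,0,0,0,0],[0,0,8,0,0,0,0],[0,0,8,0,0,0,0],[0,0,8,0,0,0,0],[0,0,8,0,0,0,0],[0,0,8,0,0,0,0],[0,0,8,0,0,0,0],[0,0,4,0,0,0,0]]' 60; python3 -m handwheel '[[0,0,0,0,0,0,0],[0,0,0,0,0,0,0],[0,0,0,0,0,0,0],[0,0,0,0,0,0,0],[0,0,0,0,0,0,0],[0,0,0,0,0,0,0],[0,0,0,0,0,0,0],[0,0,0,0,0,0,0],[0,0,0,0,0,0,0],[0,0,0,0,0,0,0]]';  python3 -m handwheel '[[0,0,0,0,0,0,0],[0,0,0,0,0,0,0],[0,0,0,0,0,0,0],[0,0,0,0,0,0,0],[0,0,0,0,0,0,0],[0,0,0,0,0,0,0],[0,0,0,0,0,0,0],[0,0,0,0,0,0,0],[0,0,0,0,0,0,0],[0,0,0,0,0,0,0]]'
python3 - <<'E'
from h import *
b,_=snap("side","side3.png"); cv2.imwrite("pics/c3.png",cv2.resize(b[60:300,170:410,::-1],(600,600)))
E
```

```text
t: 5.3
tcp_pos: [0.6398, 0.1059, 0.2287]
tool_rot: [0.603, 0.755, 0.203, 0.159]
force: [-0.1, -0.2, 0.4]
finger_gap: -0.001
gripper_force: 0.0
t: 6.55
tcp_pos: [0.6396, 0.1059, 0.2279]
tool_rot: [0.603, 0.755, 0.203, 0.159]
force: [-0.0, -0.0, 0.4]
finger_gap: 0.002
gripper_force: 0.0
t: 7.8
tcp_pos: [0.6395, 0.1059, 0.2279]
tool_rot: [0.603, 0.755, 0.203, 0.159]
force: [-1.0, 0.2, 0.5]
finger_gap: 0.004
gripper_force: 0.0
```

View pics/c3.png

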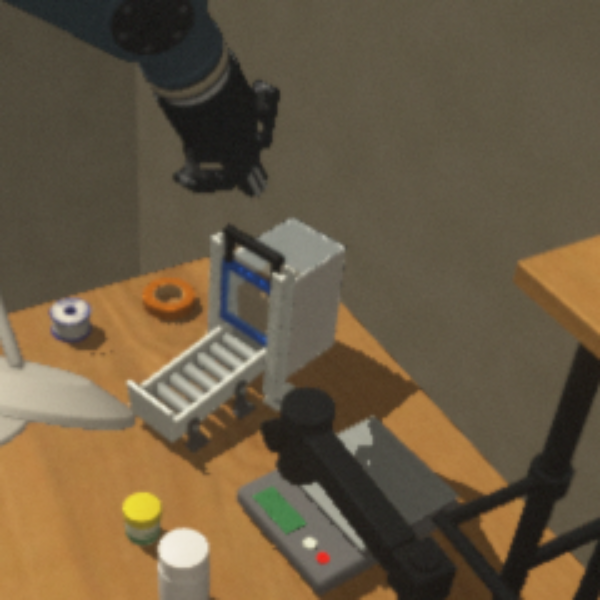

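The fingers slipped off the bar and the sash is still shut, with the handle at about (252,247) in the crop. I'll check from here where the bar lies relative to the fingers.

Run:
```python
from h import *
from scipy.spatial.transform import Rotation as R
s=manip.sense(); M=R.from_quat(s['tool_rot']).as_matrix(); p=np.array(s['tcp_pos'])
a,c=snap("wrist","w4.png"); b,d=snap("side","side4.png")
print("wrist: tcp",proj(c,p),"grasp",proj(c,p-M[:,2]*.019)," bar",proj(c,[.632,.104,.175]))
print("side: tcp",proj(d,p)," bar",proj(d,[.632,.104,.175]))
for e in [-.038,.038]: print(proj(c,np.array([.632,.104,.175])+e*np.array([-.228,.974,0])))
w=np.zeros((384,912,3),np.uint8);w[:,:512]=a;w[:,512:]=cv2.resize(b[110:210,220:320],(400,384),interpolation=2)
cv2.imwrite("pics/c4.png",cv2.resize(w[:,:,::-1],(798,336)))
```

```text
wrist: tcp [253.46387984 226.71317741] grasp [253.3963017  241.69078865]  bar [209.34500653 202.95087228]
side: tcp [274.76542599 140.0557811 ]  bar [271.48216701 158.83722731]
[211.84545167 248.17667199]
[206.51279482 152.81773252]
```

View pics/c4.png

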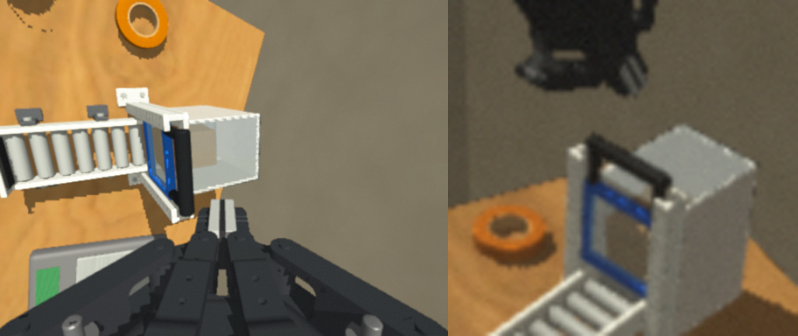

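```bash
python3 -m handwheel '[[-20,-5,6,0,0,0,0.6],[-21,0,0,0,0,0,0.6],[0,0,0,0,0,0,0.6],[0,0,0,0,0,0,0.6],[12,3,-21,0,0,0,0.6],[12,3,-21,0,0,0,0.6],[12,3,-21,0,0,0,0.6],[8,2,-15,0,0,0,0.6],[0,0,0,0,0,0,0.6],[0,0,0,0,0,0,0.6]]' 100
```

```text
t: 9.2
tcp_pos: [0.6428, 0.1119, 0.1563]
tool_rot: [0.603, 0.755, 0.203, 0.159]
force: [0.2, -0.8, -0.1]
finger_gap: 0.604
gripper_force: 0.0
```

```bash
python3 -m handwheel '[[0,0,0,0,0,0,0.3],[0,0,0,0,0,0,0.0],[0,0,0,0,0,0,0],[0,0,0,0,0,0,0],[0,0,0,0,0,0,0],[0,0,0,0,0,0,0],[0,0,0,0,0,0,0],[0,0,0,0,0,0,0],[0,0,0,0,0,0,0],[0,0,0,0,0,0,0]]' 100
python3 - <<'E'
from h import *
from scipy.spatial.transform import Rotation as R
s=manip.sense(); M=R.from_quat(s['tool_rot']).as_matrix(); p=np.array(s['tcp_pos']); print(p,M.round(3))
snap("wrist","w5.png")
E
```

```text
t: 10.45
tcp_pos: [0.6421, 0.1118, 0.157]
tool_rot: [0.602, 0.755, 0.203, 0.16]
force: [-4.6, -0.9, 6.2]
finger_gap: 0.106
gripper_force: 98.3
[0.64205618 0.11175473 0.15697569] [[-0.224  0.845  0.486]
 [ 0.975  0.192  0.115]
 [ 0.004  0.499 -0.866]]
```

View pics/w5.png

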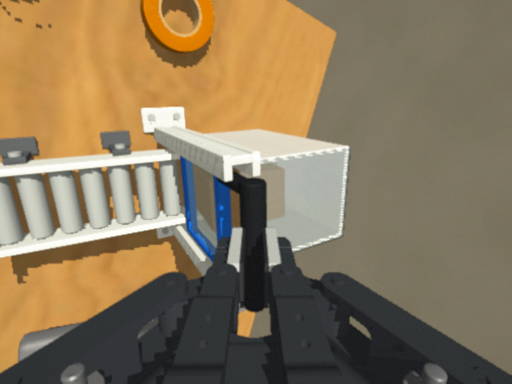

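The bar is held between both pads: it runs from (254,180) to (254,310), with pads at about (237,245) and (272,245). Lift slowly.

```bash
python3 -m handwheel '[[0,0,1,0,0,0,0],[0,0,1,0,0,0,0],[0,0,2,0,0,0,0],[0,0,2,0,0,0,0],[0,0,2,0,0,0,0],[0,0,2,0,0,0,0],[0,0,2,0,0,0,0],[0,0,2,0,0,0,0],[0,0,2,0,0,0,0],[0,0,2,0,0,0,0]]' 120
```

```text
t: 11.75
tcp_pos: [0.642, 0.1118, 0.1737]
tool_rot: [0.603, 0.755, 0.203, 0.159]
force: [-1.5, -4.3, -8.2]
finger_gap: 0.093
gripper_force: 118.1
```

```bash
python3 -m handwheel '[[0,0,4,0,0,0,0],[0,0,5,0,0,0,0],[0,0,5,0,0,0,0],[0,0,5,0,0,0,0],[0,0,5,0,0,0,0],[0,0,5,0,0,0,0],[0,0,5,0,0,0,0],[0,0,5,0,0,0,0],[0,0,5,0,0,0,0],[0,0,5,0,0,0,0]]' 120
```

```text
t: 13.0
tcp_pos: [0.6419, 0.1118, 0.2228]
tool_rot: [0.603, 0.755, 0.203, 0.159]
force: [-0.1, -4.8, -9.5]
finger_gap: 0.092
gripper_force: 118.1
```

```bash
python3 -m handwheel '[[0,0,3,0,0,0,0],[0,0,0,0,0,0,0],[0,0,0,0,0,0,0],[0,0,0,0,0,0,0],[0,0,0,0,0,0,0],[0,0,0,0,0,0,0],[0,0,0,0,0,0,0],[0,0,0,0,0,0,0],[0,0,0,0,0,0,0],[0,0,0,0,0,0,0]]';python3 -m handwheel '[[0,0,0,0,0,0,0],[0,0,0,0,0,0,0],[0,0,0,0,0,0,0],[0,0,0,0,0,0,0],[0,0,0,0,0,0,0],[0,0,0,0,0,0,0],[0,0,0,0,0,0,0],[0,0,0,0,0,0,0],[0,0,0,0,0,0,0],[0,0,0,0,0,0,0]]'
python3 - <<'E'
from h import *
b,d=snap("side","side6.png"); a,c=snap("top","top6.png")
w=np.concatenate([cv2.resize(a[130:230,200:300],(400,400),interpolation=2),cv2.resize(b[130:230,210:310],(400,400),interpolation=2)],1)
cv2.imwrite("pics/c6.png",w[:,:,::-1])
E
```

```text
t: 14.25
tcp_pos: [0.642, 0.1118, 0.2263]
tool_rot: [0.603, 0.755, 0.203, 0.159]
force: [-2.6, -5.4, -5.4]
finger_gap: 0.096
gripper_force: 118.5
t: 15.5
tcp_pos: [0.642, 0.1118, 0.2262]
tool_rot: [0.603, 0.755, 0.203, 0.159]
force: [-2.2, -4.9, -4.9]
finger_gap: 0.091
gripper_force: 118.5
```

View pics/c6.png

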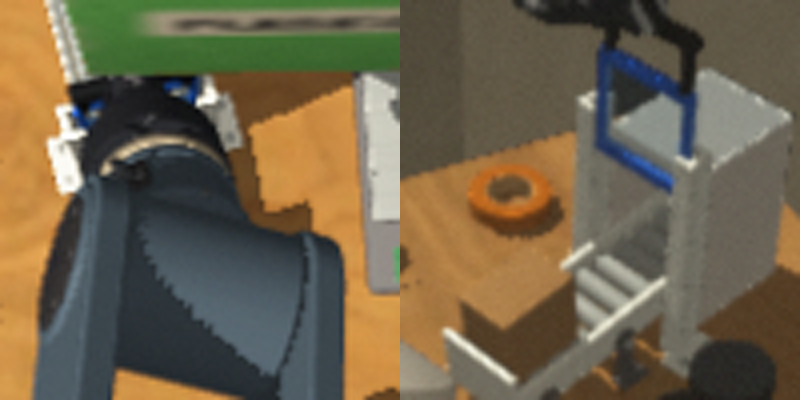

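The carton (right half) rests at the end stop with its top face at about (520,288), and the sash is well up. Lower the sash, still gripping it, and locate the carton from its top-face corners.

```bash
python3 -m handwheel '[[0,0,-4,0,0,0,0],[0,0,-7,0,0,0,0],[0,0,-7,0,0,0,0],[0,0,-7,0,0,0,0],[0,0,-7,0,0,0,0],[0,0,-7,0,0,0,0],[0,0,-7,0,0,0,0],[0,0,-7,0,0,0,0],[0,0,-7,0,0,0,0],[0,0,-7,0,0,0,0]]'
python3 - <<'E'
from h import *
d=cal("side"); P=[at(d,210+u/4,130+v/4,z) for u,v,z in [(62,292,.094),(105,328,.094),(175,283,.100),(122,248,.100)]]
P=np.array(P); print(P.round(4),P.mean(0)); print([np.linalg.norm(P[i]-P[(i+1)%4]).round(4) for i in range(4)])
E
```

```text
t: 16.85
tcp_pos: [0.6421, 0.1118, 0.1602]
tool_rot: [0.602, 0.755, 0.204, 0.16]
force: [-8.2, -7.2, 2.2]
finger_gap: 0.091
gripper_force: 119.6
[[0.4944 0.0953 0.094 ]
 [0.5016 0.0537 0.094 ]
 [0.5564 0.0619 0.1   ]
 [0.5444 0.1071 0.1   ]] [0.52418648 0.07949619 0.097     ]
[np.float64(0.0423), np.float64(0.0557), np.float64(0.0468), np.float64(0.0517)]
```

```bash
python3 -m handwheel '[[0,0,-2,0,0,0,0],[0,0,-1,0,0,0,0],[0,0,-1,0,0,0,0],[0,0,-1,0,0,0,0],[0,0,-1,0,0,0,0],[0,0,0,0,0,0,0],[0,0,0,0,0,0,0],[0,0,0,0,0,0,0],[0,0,0,0,0,0,0],[0,0,0,0,0,0,0]]'
```

```text
t: 18.1
tcp_pos: [0.6422, 0.1119, 0.157]
tool_rot: [0.602, 0.755, 0.205, 0.161]
force: [-16.2, -8.4, 16.8]
finger_gap: 0.096
gripper_force: 122.1
```

```bash
python3 -m handwheel '[[0,0,0,0,0,0,0.6],[0,0,0,0,0,0,0.6],[0,0,0,0,0,0,0.6],[-12,-3,22,0,0,0,0.6],[-12,-3,22,0,0,0,0.6],[-12,-3,22,0,0,0,0.6],[-12,-3,22,0,0,0,0.6],[-37,-11,-10,0,0,0,1],[-37,-11,-10,0,0,0,1],[0,0,0,-1.85,7.9,0,1]]' 40; python3 -m handwheel '[[0,0,0,-1.85,7.9,0,1],[0,0,0,-1.85,7.9,0,1],[0,0,0,0,0,10,1],[0,0,0,0,0,10,1],[0,0,0,0,0,10,1],[0,0,0,0,0,10,1],[0,0,0,0,0,10,1],[0,0,0,0,0,10,1],[0,0,0,0,0,10,1],[0,0,0,0,0,10,1]]'; python3 -m handwheel '[[0,0,-10,0,0,10,1],[0,0,-20,0,0,0,1],[0,0,-20,0,0,0,1],[0,0,0,0,0,0,1],[0,0,0,0,0,0,1],[0,0,0,0,0,0,1],[0,0,0,0,0,0,1],[0,0,0,0,0,0,1],[0,0,0,0,0,0,1],[0,0,0,0,0,0,1]]'
python3 - <<'E'
from h import *
from scipy.spatial.transform import Rotation as R
s=manip.sense(); M=R.from_quat(s['tool_rot']).as_matrix(); print(s['tcp_pos'],s['q'],M.round(3))
a,c=snap("wrist","w7.png"); b,d=snap("side","side7.png")
# kraft mask
h=cv2.cvtColor(a,cv2.COLOR_RGB2HSV)
hx=np.array([.974,.228,0]);hy=np.array([-.228,.974,0]);u=np.array([0,0,.995])-.1*hx;v=.995*hx+np.array([0,0,.1])
C=np.array([.526,.079,.068])
for k in [(-1,-1),(-1,1),(1,1),(1,-1)]:
    P=C+u*.029+v*.031*k[0]+hy*.021*k[1]; print(k,P.round(3),proj(c,P).round(1))
pc=proj(c,C+u*.029); print("center",pc,h[int(pc[1]),int(pc[0])])
x,y=map(int,pc); print("row V",h[y,x-120:x+121:6].tolist()); print("col",h[max(0,y-120):y+121:6,x].tolist())
E
```

```text
t: 19.35
tcp_pos: [0.508, 0.0817, 0.2144]
tool_rot: [0.613, 0.767, 0.154, 0.111]
force: [1.4, -0.4, -1.3]
finger_gap: 1.002
gripper_force: 0.0
t: 20.6
tcp_pos: [0.5216, 0.0804, 0.2207]
tool_rot: [-0.028, 0.998, 0.06, -0.006]
force: [0.2, -0.4, -0.1]
finger_gap: 1.003
gripper_force: 0.0
t: 21.85
tcp_pos: [0.5209, 0.0801, 0.1707]
tool_rot: [-0.112, 0.992, 0.059, -0.011]
force: [-1.2, -0.1, -0.4]
finger_gap: 1.001
gripper_force: 0.0
[0.52087737 0.0801112  0.1706618 ] [-0.12736704  0.46327892  1.7052504   0.12794722  1.02703551 -1.99296925] [[-0.974 -0.222 -0.036]
 [-0.224  0.968  0.115]
 [ 0.009  0.12  -0.993]]
(-1, -1) [0.498 0.051 0.094] [213.4 156.4]
(-1, 1) [0.488 0.092 0.094] [263.9 155. ]
(1, 1) [0.548 0.106 0.1  ] [264.6 225.5]
(1, -1) [0.558 0.065 0.1  ] [216.5 228.2]
center [239.88379202 192.16878155] [ 17 148 191]
row V [[16, 157, 96], [16, 163, 105], [17, 166, 190], [17, 166, 194], [17, 164, 197], [17, 162, 202], [17, 158, 103], [16, 152, 104], [17, 154, 101], [18, 152, 99], [17, 149, 101], [17, 150, 97], [18, 161, 95], [17, 159, 98], [17, 157, 99], [35, 22, 148], [20, 58, 93
[... 327 characters left out ...]
59, 196], [17, 163, 193], [17, 159, 194], [17, 154, 111]]
col [[17, 162, 202], [17, 159, 207], [16, 162, 206], [16, 162, 205], [17, 160, 209], [16, 157, 208], [17, 163, 200], [17, 164, 200], [17, 167, 203], [17, 163, 206], [17, 159, 205], [17, 161, 200], [27, 24, 108], [28, 19, 233], [17, 132, 79], [17, 148, 193], [17, 145, 194], [16, 144, 199], [17, 150, 192], [17, 148, 188], [17, 148, 191], [17, 145, 197], [16, 146, 194], [17, 148, 190], [16, 148, 186], [17, 147, 191], [16, 116, 178], [38, 15, 182], [23, 24, 94], [37, 18, 185], [35, 16, 174], [41, 17, 120], [40, 16, 189], [25, 25, 112], [90, 9, 84], [107, 223, 112], [106, 88, 110], [73, 16, 110], [60, 14, 112], [75, 10, 99], [65, 14, 109]]
```

```bash
python3 -m handwheel '[[-5,0,0,-5.25,-7.6,-0.7,1],[0,0,0,0,0,0,1],[2,0,-20,0,0,0,1],[2,0,-20,0,0,0,1],[2,0,-20,0,0,0,1],[2,0,-20,0,0,0,1],[2,1,-20,0,0,0,1],[1,0,-15,0,0,0,1],[0,0,0,0,0,0,1],[0,0,0,0,0,0,1]]' 30; python3 -c "
from h import *
from scipy.spatial.transform import Rotation as R
s=manip.sense();print(R.from_quat(s['tool_rot']).as_matrix().round(3),s['tcp_pos'],s['force'])"
```

```text
t: 23.2
tcp_pos: [0.5274, 0.081, 0.0559]
tool_rot: [-0.109, 0.993, 0.006, 0.05]
force: [-0.3, 0.3, -0.5]
finger_gap: 0.997
gripper_force: 0.0
[[-0.971 -0.218  0.098]
 [-0.216  0.976  0.023]
 [-0.1    0.001 -0.995]] [0.52741587 0.08099911 0.05593424] [-0.32771032  0.3402475  -0.54520579]
```

```bash
python3 -m handwheel '[[0,0,0,0,0,0,0.6],[0,0,0,0,0,0,0.3],[0,0,0,0,0,0,0.2],[0,0,0,0,0,0,0.2],[0,0,0,0,0,0,0.2],[0,0,0,0,0,0,0.2],[0,0,0,0,0,0,0.2],[0,0,0,0,0,0,0.2],[-1,0,6,0,0,0,0.2],[-1,0,10,0,0,0,0.2]]' 40
```

```text
t: 24.45
tcp_pos: [0.5252, 0.0811, 0.0718]
tool_rot: [-0.109, 0.993, 0.006, 0.05]
force: [1.5, -0.3, -1.5]
finger_gap: 0.477
gripper_force: 40.6
```

The carton is held (gap 0.477 ≈ 41 mm). Lift it, level it, then estimate the wrist height against the boom over the scale.

```bash
python3 -m handwheel '[[-1,0,12,0,0,0,0.2],[-1,0,20,0,0,0,0.2],[0,0,25,0,0,0,0.2],[0,0,25,-1.3,5.6,0,0.2],[0,0,25,0,0,-10,0.2],[0,0,0,0,0,-10,0.2],[0,0,0,0,0,-10,0.2],[0,0,0,0,0,-10,0.2],[0,0,0,0,0,0,0.2],[0,0,0,0,0,0,0.2]]'
python3 - <<'E'
from h import *
d=cal("side"); o,r=ray(d,230,68)
for y in (0.0,.03,.06): print((o+r*(y-o[1])/r[1]).round(3))
from scipy.spatial.transform import Rotation as R
s=manip.sense();print(R.from_quat(s['tool_rot']).as_matrix().round(3),s['tcp_pos'],s['q'])
E
```

```text
t: 25.7
tcp_pos: [0.5223, 0.0811, 0.1788]
tool_rot: [0.236, 0.972, 0.0, -0.001]
force: [-0.2, -2.0, -1.6]
finger_gap: 0.485
gripper_force: 40.7
[0.46  0.    0.497]
[0.476 0.03  0.481]
[0.492 0.06  0.466]
[[-0.889  0.458 -0.001]
 [ 0.458  0.889  0.001]
 [ 0.001  0.    -1.   ]] [0.52227389 0.08114679 0.17877357] [-5.77574407e-02  4.42065816e-01  1.70760231e+00  6.02072827e-04
  9.92853895e-01 -1.15263598e+00]
```

```bash
python3 -m handwheel '[[10,-45,0,0,0,-10.3,0.2],[20,-45,0,0,0,-10.3,0.2],[25,-40,0,0,0,-10.3,0.2],[28,-35,0,0,0,-10.3,0.2],[25,-28,0,0,0,-10.3,0.2],[0,0,-20,0,0,-10.3,0.2],[0,0,-20,0,0,0,0.2],[0,0,-20,0,0,0,0.2],[0,0,0,0,0,0,0.2],[0,0,0,0,0,0,0.2]]'
python3 - <<'E'
from h import *
from scipy.spatial.transform import Rotation as R
s=manip.sense();print(R.from_quat(s['tool_rot']).as_matrix().round(3),s['tcp_pos'],s['force'])
a,c=snap("top","top8.png"); d=cal("wrist"); w,_=snap("wrist","w8.png")
# plate corners predicted vs carton in wrist view
for P in [(.57,-.049,.038),(.57,-.175,.038),(.69,-.049,.038),(.69,-.175,.038),(.63,-.112,.038)]: print(P,proj(d,P).round())
h=cv2.cvtColor(w,cv2.COLOR_RGB2HSV); g=cv2.cvtColor(w,cv2.COLOR_RGB2GRAY)
for r in range(40,380,20): print(r,"".join("k" if (10<p[0]<24 and p[1]>110) else "b" if 90<p[0]<130 and p[1]>60 else "#" if p[2]<70 else "." if p[1]<40 else "+" for p in h[r,0:512:5]))
E
```

```text
t: 26.95
tcp_pos: [0.6313, -0.112, 0.1192]
tool_rot: [0.702, 0.712, 0.0, 0.0]
force: [0.2, 0.1, -1.5]
finger_gap: 0.484
gripper_force: 40.7
[[-0.014  1.     0.001]
 [ 1.     0.014  0.   ]
 [ 0.     0.001 -1.   ]] [ 0.63125009 -0.11197479  0.11919541] [ 0.18900153  0.1338627  -1.5051771 ]
(0.57, -0.049, 0.038) [179. 111.]
(0.57, -0.175, 0.038) [188. 249.]
(0.69, -0.049, 0.038) [327. 113.]
(0.69, -0.175, 0.038) [315. 251.]
(0.63, -0.112, 0.038) [252. 186.]
40 kkkkkkkkkkkkkkkkkkkkkkkkkkkkkkkkkkkkkkkkkkkkkkkkkkkkkkkkkkkkkkkkkkkkkkkkkkkkkkkkkkkkkkkk+++++++++++++++
60 kkkkkkkkkkkkkkkkkkkkkkkkkkkkkkkkkkkkkkkkkkkkkkkkkkkkkkkkkkkkkkkkkkkkkkkkkkkkkkkkkkkkkkk++++++++++++++++
80 +++++++++kkkkkkkkkkkkkkkkkkkkkkkkkkkkkkkkkkkkkkkkkkkkkkkkkkkkkkkkkkkkkkkkkkkkkkkkkkkkk+++++++++++++++++
100 ++++++++#kkkkkkkkkkkkkkkkkkkkkkkkkkkkkkkkkkkkkkkkkkkkkkkkkkkkkkkkkkkkkkkkkkkkkkkkkkkk++++++++++++++++++
120 kkkkkkkkkkkkkkkkkkkkkkkkkk........................................kkkkkkkkkkkkkkkkkk+++++++++++++++++++
140 kkkkkkkkkkkkkkkkkkkkkkkkkk+++++++.................................kkkkkkkkkkkkkkkkk+++++++++++++++++
[... 491 characters left out ...]
kkkkkkkkk...#+kkkkkkkkkkkkk+++++++++++++++++++++++++
260 kkkkkkkkkkkkkkkkkkkkkkkkkkkkkkkkkkkk##...#kkkkkkkkkkkkkkkkkk##..##+kkkkkkkkkk++++++++++++++++++++++++++
280 ...+kkkkkkkkkkkkkkkkkkk######kkk+########b#kkkkkkkkkkkkkkkkk##########kkkk#####++++++++++++++++++++++++
300 kk.....kkkkkkkkkkk########################kkkkkkkkkkkkkkkkkkk########################++++++++++++++++++
320 ##kkk+....kkk############################kkkkkkkkkkkkkkkkkkkk#############################+++++++++++++
340 b#kkkkk+############k#################################################kkk########+#############++++++++
360 ############b###############kkkk#######################################k++++########################+++
```

The plate edges in the wrist view match the prediction (right edge about col 322, +y edge about row 111), so the carton is over the middle. Descend.

```bash
python3 -m handwheel '[[0,0,-12,0,0,0,0.2],[0,0,-12,0,0,0,0.2],[0,0,-12,0,0,0,0.2],[0,0,-12,0,0,0,0.2],[0,0,-5,0,0,0,0.2],[0,0,-3,0,0,0,0.2],[0,0,-2,0,0,0,0.2],[0,0,-1,0,0,0,0.2],[0,0,0,0,0,0,0.2],[0,0,0,0,0,0,0.2]]' 40
```

```text
t: 28.3
tcp_pos: [0.631, -0.1119, 0.0598]
tool_rot: [0.702, 0.712, 0.0, 0.0]
force: [0.2, 0.0, -1.4]
finger_gap: 0.481
gripper_force: 40.7
```

```bash
python3 -m handwheel '[[0,0,-1,0,0,0,0.2],[0,0,-1,0,0,0,0.2],[0,0,-1,0,0,0,0.2],[0,0,-1,0,0,0,0.2],[0,0,-1,0,0,0,0.2],[0,0,0,0,0,0,0.2],[0,0,0,0,0,0,0.2],[0,0,0,0,0,0,0.2],[0,0,0,0,0,0,0.2],[0,0,0,0,0,0,0.2]]' 40
```

```text
t: 29.55
tcp_pos: [0.6309, -0.1118, 0.0553]
tool_rot: [0.702, 0.712, 0.0, 0.0]
force: [-1.5, 1.4, 6.3]
finger_gap: 0.48
gripper_force: 41.4
```

Contact is felt at the expected height (0.055), so release and retreat straight up.

```bash
python3 -m handwheel '[[0,0,0,0,0,0,0.6],[0,0,0,0,0,0,0.8],[0,0,0,0,0,0,1],[0,0,0,0,0,0,1],[0,0,0,0,0,0,1],[0,0,0,0,0,0,1],[0,0,0,0,0,0,1],[0,0,15,0,0,0,1],[0,0,30,0,0,0,1],[0,0,40,0,0,0,1]]'; python3 -m handwheel '[[0,0,30,0,0,0,1],[0,0,20,0,0,0,1],[0,0,0,0,0,0,1],[0,0,0,0,0,0,1],[0,0,0,0,0,0,1],[0,0,0,0,0,0,1],[0,0,0,0,0,0,1],[0,0,0,0,0,0,1],[0,0,0,0,0,0,1],[0,0,0,0,0,0,1]]'
python3 - <<'E'
from h import *
w,d=snap("wrist","w9.png"); s=manip.sense(); print(s['tcp_pos'],s['force'])
h=cv2.cvtColor(w,cv2.COLOR_RGB2HSV)
for z,n in((.096,"carton top"),(.038,"plate")):
    for i in(-1,1):
        for j in(-1,1):
            a,b=(.021,.031) if z>.05 else (.06,.063)
            print(n,i,j,proj(d,[.63+i*a*0+ i*a,-.112+j*b,z]).round())
for r in range(60,384,9): print(r,"".join("k" if (10<p[0]<24 and p[1]>110) else "b" if 90<p[0]<130 and p[1]>60 else "#" if p[2]<70 else "." if p[1]<40 else "+" for p in h[r,100:420:4]))
a,_=snap("side","side9.png"); b0=cv2.imread("pics/side0.png")[:,:,::-1]
d=cal("side")
for n,u,v in(("handle",272,159),("jar",227,263),("bottle",243,285),("tape",237,178),("spool",198,187)):
    t=b0[v-8:v+9,u-8:u+9].astype(np.uint8); R_=a[v-18:v+19,u-18:u+19]
    m=cv2.matchTemplate(R_,t,cv2.TM_CCOEFF_NORMED); q=cv2.minMaxLoc(m); print(n,round(q[1],3),q[3][0]-10,q[3][1]-10)
E
```

```text
t: 30.8
tcp_pos: [0.6303, -0.1117, 0.1406]
tool_rot: [0.702, 0.712, -0.0, -0.001]
force: [0.0, -0.1, -0.1]
finger_gap: 1.002
gripper_force: 0.0
t: 32.05
tcp_pos: [0.6309, -0.1119, 0.1896]
tool_rot: [0.702, 0.712, 0.0, 0.0]
force: [-0.1, 0.1, -0.2]
finger_gap: 1.004
gripper_force: 0.0
[ 0.63084936 -0.1118676   0.18961912] [0.74699752 0.22982193 0.71538479]
carton top -1 -1 [231. 213.]
carton top -1 1 [230. 149.]
carton top 1 -1 [275. 214.]
carton top 1 1 [277. 149.]
plate -1 -1 [201. 219.]
plate -1 1 [196. 107.]
plate 1 -1 [304. 220.]
plate 1 1 [312. 109.]
60 kkkkkkkkkkkkkkkkkkkkkkkkkkkkkkkkkkkkkkkkkkkkkkkkkkkkkkkkkkkkkkkkkkkkkkkkkkk+++++
69 kkkkkkkkkkkkkkkkkkkkkkkkkkkkkkkkkkkkkkkkkkkkkkkkkkkkkkkkkkkkkkkkkkkkkkkkkkk+++++
78 kkkkkkkkkkkkkkkkkkkkkkkkkkkkkkkkkkkkkkkkkkkkkkkkkkkkkkkkkkkkkkkkkkkkkkkkkk++++++
87 kkkkkkkkkkkkkkkkkkkkkkkkkkkkkkkkkkkkkkkkkkkkkkkkkkkkkkkkkkkkkkkkkkkkkkkkkk++++++
96 kkkkkkkkkkkkkkkkkkkkkkkkkkkkkkkkkkkkkkkkkkkkkkkkkkkkkkkkkkkkkkkkkkkkkkkkk+++++++
105 kkkkkkkkkkkkkk+......................................+kkkkkkkkkkkkkkkkkk++++++++
114 kkkkkkkkkkkkkk...............
[... 1895 characters left out ...]
kkkkkkk+++################
321 ##############kkkkkkkkkkk###kkkkkkkkkkkkkkk####kkkkkkkkkkkkk++++################
330 ################kkkkkkkkk###kkkkkkkkkkkkkkkk###kkkkkkkkkkkkk++##################
339 #################kkkkkkk############################kkkkkkkk####################
348 ###################kk####################################kk#####################
357 ##############################################################################+#
366 ##############################################################################++
375 #############################################################################+++
handle 0.958 0 0
jar 0.998 0 0
bottle 0.999 0 0
tape 0.997 0 0
spool 0.999 0 0
```

Run:
```python
from h import *
g=lambda f:cv2.resize(cv2.imread("pics/"+f),None,fx=8,fy=8,interpolation=cv2.INTER_CUBIC)
a,b=g("side9.png"),g("side0.png"); u,v=272*8,159*8
m=cv2.matchTemplate(a[v-120:v+120,u-140:u+140],b[v-80:v+80,u-100:u+100],cv2.TM_CCOEFF_NORMED); q=cv2.minMaxLoc(m); print(q[1],(q[3][0]-40)/8,(q[3][1]-40)/8)
d=cal("side"); print(proj(d,[.632,.104,.175])-proj(d,[.632,.104,.179]))
s=manip.sense(); print(s['t'],s['qd']); print(manip.sign_off())
```

```text
0.9826592803001404 -0.125 0.375
[-0.08262648  1.2877051 ]
32.15 [-0.00157353 -0.00026171  0.00089624 -0.00130848  0.00114807 -0.00070912]
the job is handed in; nothing more can be done
None
```

The job is handed in at 32 s; no verdict came back. By my last measurements, the carton stands square in the middle of the scale plate (about 3 mm off at most), the sash is fully lowered, and the bottle, jar, spool and tape roll have not moved.

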